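Unhook the round-tailed roof tile

ROBOT

A 6-joint arm with a two-finger parallel gripper is mounted at the origin on the work surface; the furniture and walls round the work are solid. World frame = base frame: x ahead of the robot, y to its left, z up, the work surface at z = 0. Lengths are in m, angles in rad, forces in N, time in s.
With the tool pointing down it reaches from about 0.375 to 0.975 m from the base axis. Payload 3.8 kg.
Tool frame: the origin (TCP) lies on the centre line of the jaws, within the pads' length; the fingertips stand 14 mm ahead of it and the grasp point (between the pads) lies 5 mm behind it; z points along the fingers, y is the line along which they close (so a half turn about z gives the same grasp; the last joint's range is limited). The gripper opens to 85 mm and grips with 20 to 120 N. Pads are 22 mm wide; open, the fingers measure 114 mm over their backs; the gripper's body (76 mm by 85 mm) begins 54 mm behind the grasp point. The pads swing forward as they close: fully open they stand 13 mm farther back than shut.
Start: joints at [1.255, 0.264, 1.604, -0, 1.274, -0.037], TCP at [0.186, 0.649, 0.245] pointing down, gripper open.
Joint ranges: [-2.63, 2.63], [-0.94, 2.18], [0.31, 2.57], [-1.31, 4.45], [0, 2.66], [-2.55, 2.55]. Speed limits (rad/s): [2.57, 2.57, 3.14, 3.14, 3.14, 3.14].

INTERFACE

Orientations are given as a rotation vector (axis times angle).
In Python, from workcell import bot, eyes, spot_in gives the robot as it stands.
- The arm moves only by the tool carry_out, never from a script. Its argument "series" is text: rows parted by semicolons, each of 4 numbers parted by spaces: the shift along the world's x, y, z in m, then the turn about the world's z in degrees. In form: tx ty tz roll; .... A call has 1 to 20 rows; each row shifts and turns the commanded pose from where the row before left it; what a row does not reach is not made up. A row lasts 1/8 s, in which the tool goes at most 62.5 mm and 10.7 degrees, less where a joint would pass 70% of its speed; a pose out of reach is approached as far as the arm can. A call is refused whole if a number of a shift passes 0.0625 or a number of a turn 10.7, either way. A call with a gripper value outside its range is refused whole. "jaw" is the gripper command: -1 is shut, 1 is fully open, values between are in proportion, set as the call begins (left out, the last holds). The fingers move at their own pace and stop on an object; "grip_force" is the grip in N (left out, the last holds). Time passes only in rows, so rows that do not move let the fingers close. It gives the time, the measured TCP pose, the force, the opening and the grip force at its end, in the units of the state.
- bot.read_state(): the state, without advancing time (a new reading comes with each control period).
- eyes.read_camera(name): name is "scene" or "top" or "wrist"; returns (picture, depth): 384x512x3 uint8, blue, green, red; 384x512 float32, m along the optical axis (not along the pixel's ray), 0 where there is no reading.
- eyes.get_calibration(name): a dict with "K" (3x3 intrinsics, pixels), "position" and "rotation" of the camera in the world; the wrist camera has in their place "T_tool_cam" (4x4, takes a point from camera to tool coordinates, whose origin is the TCP and whose axes are the flange's). Camera axes: x right, y down, z forward; pixel columns grow to the right and rows downward; lengths in m; the calibration is good to about 2 mm. A picture is of the moment at which its call begins: read the wrist's pose just before it. get_calibration takes no time and is no camera call.
- bot.finish_job(): hands the job in; it is judged then, once.
Trained networks look in the newest picture that a camera, given by its name, has taken for a name from the list of things; names that differ only in an ending like _2 or _b are one class to them, and where a whole thing is asked for, a point or a joint stands for the part that bears it (a point fixed in the world has none). Each returns a list of dicts, best first, with "score" (0 to 1); they miss things now and then, are a little off and sometimes report something else, mostly with a low value. They report only what shows in the picture. A call takes as long as a camera call.
- spot_in(camera, target): "rect" ([centre column, centre row, width, height] in pixels, round what is visible of it).
The state is a dict: "time": time; "q": joint angles; "joint_vel": joint speeds; "joint_torque": joint torques, N m; "tool_pos": TCP position; "tcp_rot": TCP orientation; "wrist_force": force on the tool from outside, world axes, zero at the start; "torque": the same for the moment, N m; "width": opening from 0.0 (shut) to 1.0 (fully open); "grip_force": force on a finger pad.
Only numpy, scipy, OpenCV 4.12 (cv2) and the standard library are available. Lean on these libraries where they do the work, as an engineer would, in place of code of your own. Each camera call takes 0.05 s, during which the arm holds its last target. There are 200 camera calls.

TASK

Two clay roof tiles hang by their nibs on the sloping batten stand. Take down the one with the rounded lower end: first tip its lower end up until the tile is about level while its nib stays hooked behind the upper batten, then lift the nib up clear of the batten, and lay the tile nib-side down in the middle of the banding wheel without dropping it. Leave the square-ended tile hanging as it is.

Things in the scene. Friction and masses are not known exactly. Their poses are not given: they have to be found in the camera images.
- round_tile: Terracotta tile with a half-round lower end (tail): 150 long (x), 48 wide (y), 14 thick (z) mm, 0.14-0.28 kg, hung by its weight at a 30 degree slope, tail low and towards the robot. Origin: centre of the flat underside; +x to the head, +z out of the upper face. Grip the flat long sides across the 48 mm; below, x = -40 to +30 mm is free, 50 mm or more to the bench.
- round_tile_nib (a point): Centre of the nib's lower face (tile x 62, y 0, z -16 mm). The nib under the head spans x 55-69 mm, is 32 wide, 16 deep; its side at x 55 bears on the upper batten's far face. Tip the tile about the nib's lower edge (x 55, z -16); about a higher point it binds. Laid nib down it rests on nib and tail, head 7 degrees high, origin 9 mm up: tips over 8 mm below the underside touch first.
- square_tile: Bystander: the same tile in every size and the same frame, but with a square-cut lower end. It hangs on the same stand, its centre line 110 mm to one side of the other tile's (which one is left varies). It stays where it hangs.
- stand: Fixed light-wood stand, 190 x 290 mm, origin near its centre on the bench: two battens along y (20 mm wide) on two rafters 270 mm apart, rising at 30 degrees towards +x, away from the robot. Hung tiles have their origins at x = 0, y = +55 and -55, z = 80 mm here. The upper batten's far top edge, which the nibs hook over, is at x = 48, z = 107 mm.
- wheel: Fixed sculptor's banding wheel (locked turntable): flat round aluminium disc 230 mm across on a dark foot; origin at the centre of the foot on the bench, the disc's top 50 mm higher.
- wheel_top (a point): Centre of the disc's flat top, 50 mm above the bench.

How it is judged:
By the outcome, as a careful person would: the job done as asked, in the order asked, and still so for the second after the job is handed in, with the robot touching nothing.
It also fails if it takes over 42 s, if anything falls off the work surface, if the arm or the gripper's body presses on something with over 40 N, if the wrist force passes 120 N, or if a joint passes its speed limit or range.

## Working session

There is one attempt and no reset: what is moved stays moved. The work goes in short steps, Python scripts to look and compute and a tool call to move; the robot and the scene stay as the last step left them, time stands still between calls to the robot, and variables do not carry over. Pictures are saved under pics/ and viewed, at most 10 in all, crops included, and the job is handed in when it is done.

Besides the shell and the picture viewer there is one more tool, called after "Request:" in YAML: its name, and indented under it one key for each argument. carry_out: Moves the arm, as the interface text tells. Its arguments: {"type":"object","properties":{"series":{"type":"string"},"jaw":{"type":"number"},"grip_force":{"type":"number"}},"required":["series"]}

```bash
mkdir -p pics; cat > h.py <<'E'
import numpy as np, cv2
from scipy.spatial.transform import Rotation as R
from workcell import bot, eyes, spot_in
def shot(cam):
    s=bot.read_state(); im,d=eyes.read_camera(cam); c=eyes.get_calibration(cam)
    K=np.array(c["K"])
    if cam=="wrist":
        T=np.eye(4); T[:3,:3]=R.from_rotvec(s["tcp_rot"]).as_matrix(); T[:3,3]=s["tool_pos"]; T=T@np.array(c["T_tool_cam"])
    else:
        T=np.eye(4); r=np.array(c["rotation"]); T[:3,:3]=r if r.shape==(3,3) else R.from_rotvec(r).as_matrix(); T[:3,3]=c["position"]
    return im,d,K,T
def cloud(d,K,T):
    v,u=np.mgrid[:d.shape[0],:d.shape[1]]
    P=np.stack([(u-K[0,2])/K[0,0]*d,(v-K[1,2])/K[1,1]*d,d],-1)@T[:3,:3].T+T[:3,3]
    P[d<=0]=np.nan
    return P
E
python3 - <<'E'
from h import *
ims=[]
for c in("scene","top"):
    im,d,K,T=shot(c); P=cloud(d,K,T); ims.append(im)
    np.savez(f"{c}.npz",im=im,P=P,d=d,K=K,T=T)
    print(c,"cam",T[:3,3].round(3))
    for n in("round_tile","square_tile","round_tile_nib","wheel","stand"):
        for r in spot_in(c,n)[:2]:
            u,v,w,h=r["rect"]; print(n,round(r["score"],2),np.round(r["rect"]),P[int(np.clip(v,0,383)),int(np.clip(u,0,511))].round(3))
cv2.imwrite("pics/a.png",cv2.resize(np.hstack(ims),(800,300)))
cv2.imwrite("pics/top.png",cv2.resize(ims[1],(768,576)))
s=bot.read_state(); print(s["time"],s["tool_pos"],s["tcp_rot"],s["width"])
E
```

```text
scene cam [ 0.212 -0.76   0.812]
round_tile 0.58 [235. 183.  54.  48.] [0.541 0.059 0.094]
square_tile 0.81 [214. 159.  48.  52.] [0.532 0.175 0.091]
round_tile_nib 0.63 [237. 181.  51.  54.] [0.547 0.059 0.098]
wheel 0.66 [284. 285. 112.  90.] [ 0.517 -0.228  0.05 ]
stand 0.64 [232. 188. 115. 120.] [0.53  0.058 0.086]
top cam [ 0.519 -0.014  0.949]
round_tile 0.57 [211. 202.  29.  58.] [0.542 0.07  0.093]
round_tile 0.48 [337. 213. 101. 101.] [ 0.514 -0.206  0.049]
square_tile 0.86 [161. 205.  30.  68.] [0.54  0.173 0.092]
round_tile_nib 0.63 [211. 201.  31.  62.] [0.544 0.07  0.092]
wheel 0.81 [337. 212. 105. 106.] [ 0.517 -0.203  0.051]
stand 0.77 [186. 200. 144.  92.] [ 0.55   0.138 -0.003]
0.6 [0.1857808  0.64893322 0.24531862] [4.36558864e-01 3.11110429e+00 7.84710564e-05] 1.000382094696611
```

View pics/a.png

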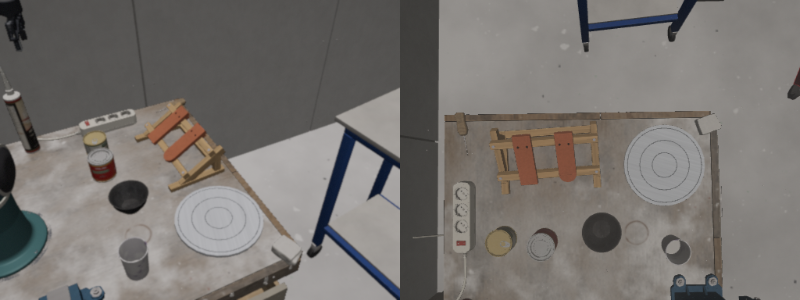

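View pics/top.png

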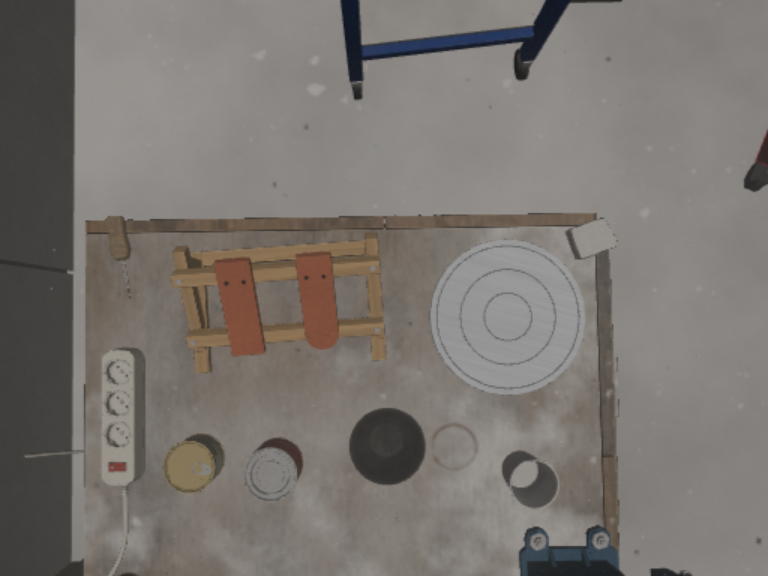

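```bash
cat > fit.py <<'E'
from h import *
def tile(im,P,near,rad=.06):
    b,g,r=[im[...,i].astype(int) for i in range(3)]
    m=(r-g>25)&(r-b>30)&(P[...,2]>.02)
    n,l,st,ce=cv2.connectedComponentsWithStats(m.astype(np.uint8))
    best=None
    for i in range(1,n):
        if st[i,4]<150: continue
        Q=P[l==i]; c=np.nanmedian(Q,0); dd=np.linalg.norm(c[:2]-near)
        if dd<rad and (best is None or dd<best[0]): best=(dd,Q,st[i])
    Q=best[1]
    for _ in range(3):
        c=Q.mean(0); n=np.linalg.svd(Q-c,full_matrices=False)[2][2]; n*=np.sign(n[2])
        e=(Q-c)@n; Q=Q[abs(e)<max(.003,2*e.std())] if _<2 else Q
    rect=cv2.minAreaRect(Q[:,:2].astype(np.float32))
    # in-plane frame
    A=np.linalg.svd(Q-Q.mean(0),full_matrices=False)[2]; x=A[0]*np.sign(A[0][0]); y=np.cross(n,x)
    px,py=(Q-c)@x,(Q-c)@y
    lo=lambda a:np.percentile(a,[.5,99.5])
    a,bb=lo(px),lo(py)
    mid=c+x*a.mean()+y*bb.mean()
    print("npx",len(Q),"len",np.ptp(a).round(3),"wid",np.ptp(bb).round(3),"upper mid",mid.round(4),"x",x.round(3),"n",n.round(3),"slope",np.degrees(np.arcsin(x[2])).round(1),"yaw",np.degrees(np.arctan2(x[1],x[0])).round(1),"origin",(mid-.014*n).round(4))
    return mid,x,n
E
python3 - <<'E'
from fit import *
for c in("scene","top"):
    z=np.load(c+".npz"); print(c)
    for near in((.54,.065),(.535,.174)): tile(z["im"],z["P"],near)
    P=z["P"]; im=z["im"].astype(int)
    m=(P[...,2]>.044)&(P[...,2]<.056)&(P[...,1]<-.08)&(P[...,1]>-.36)&(P[...,0]>.38)&(P[...,0]<.68)
    m=cv2.morphologyEx(m.astype(np.uint8),cv2.MORPH_OPEN,np.ones((5,5)))>0
    Q=P[m]; (cx,cy),r=cv2.minEnclosingCircle(Q[:,:2].astype(np.float32)); print("wheel",cx,cy,r,np.median(Q[:,2]),(Q.min(0)+Q.max(0))/2)
E
```

```text
scene
npx 2423 len 0.251 wid 0.146 upper mid [0.5393 0.1167 0.0897] x [ 0.081 -0.997  0.002] n [-0.501 -0.039  0.865] slope 0.1 yaw -85.4 origin [0.5463 0.1173 0.0776]Traceback (most recent call last):
  File "<stdin>", line 4, in <module>
  File "fit.py", line 11, in tile
    Q=best[1]
      ~~~~^^^
TypeError: 'NoneType' object is not subscriptable
```

```bash
sed -i 's/m=(r-g>25)&(r-b>30)/m=(r>1.55*g)\&(r-b>30)/' fit.py
python3 - <<'E'
from fit import *
for c in("scene","top"):
    z=np.load(c+".npz"); print(c)
    im=z["im"]
    for near in((.54,.065),(.535,.174)):
        try: tile(z["im"],z["P"],near)
        except Exception as e: print("fail",e)
    P=z["P"]
    m=(P[...,2]>.044)&(P[...,2]<.056)&(P[...,1]<-.08)&(P[...,1]>-.36)&(P[...,0]>.38)&(P[...,0]<.68)
    m=cv2.morphologyEx(m.astype(np.uint8),cv2.MORPH_OPEN,np.ones((7,7)))>0
    Q=P[m]; (cx,cy),r=cv2.minEnclosingCircle(Q[:,:2].astype(np.float32)); print("wheel",cx,cy,r,np.median(Q[:,2]))
E
```

```text
scene
npx 863 len 0.142 wid 0.047 upper mid [0.5412 0.0628 0.0926] x [0.865 0.051 0.5  ] n [-0.498 -0.052  0.866] slope 30.0 yaw 3.4 origin [0.5482 0.0635 0.0804]
npx 784 len 0.145 wid 0.05 upper mid [0.534  0.1729 0.092 ] x [0.865 0.044 0.5  ] n [-0.498 -0.053  0.866] slope 30.0 yaw 2.9 origin [0.541  0.1736 0.0799]
wheel 0.5181549191474915 -0.20918235182762146 0.11595136672258377 0.050052306648299294
top
npx 1268 len 0.146 wid 0.046 upper mid [0.5423 0.0662 0.0919] x [0.864 0.045 0.502] n [-0.501 -0.031  0.865] slope 30.1 yaw 3.0 origin [0.5493 0.0666 0.0798]
npx 1324 len 0.146 wid 0.046 upper mid [0.5352 0.1756 0.0913] x [0.865 0.045 0.5  ] n [-0.5   -0.025  0.866] slope 30.0 yaw 3.0 origin [0.5422 0.1759 0.0792]
wheel 0.5192480087280273 -0.20856443047523499 0.11508733779191971 0.04877806713387489
```

```bash
python3 - <<'E'
from h import *
for c in("scene","top"):
    P=np.load(c+".npz")["P"].reshape(-1,3); P=P[np.isfinite(P).all(1)]
    a=np.array([.186,.649]);b=np.array([.52,.063]);L=np.linalg.norm(b-a);u=(b-a)/L
    q=P[:,:2]-a; t=q@u; s=q@np.array([-u[1],u[0]]); 
    for k in np.arange(0,.7,.1):
        m=(abs(s)<.12)&(t>k)&(t<k+.1)&(P[:,2]<.6); print(c,k.round(1),m.sum(),P[m][:,2].max().round(3) if m.any() else None)
E
```

```text
scene 0.0 1219 0.408
scene 0.1 38 0.003
scene 0.2 649 0.047
scene 0.3 1971 0.06
scene 0.4 1941 0.076
scene 0.5 2707 0.124
scene 0.6 3221 0.13
top 0.0 0 None
top 0.1 98 0.002
top 0.2 2170 0.046
top 0.3 4560 0.06
top 0.4 4724 0.076
top 0.5 4604 0.123
top 0.6 4743 0.13
```

Request:
carry_out:
  series: "0.024 -0.042 0 1.4;0.024 -0.042 0 1.4;0.024 -0.042 0 1.4;0.024 -0.042 0 1.4;0.024 -0.042 0 1.4;0.024 -0.042 0 1.4;0.024 -0.042 0 1.4;0.024 -0.042 0 1.4;0.024 -0.042 0 1.4;0.024 -0.042 0 1.4;0.024 -0.042 0 1.4;0.024 -0.042 0 1.4;0.024 -0.042 0 1.4;0.023 -0.04 0 1.3;0 0 0 0"
  jaw: 1
  grip_force: 20

```text
time: 2.48
tool_pos: [0.522, 0.0604, 0.2455]
tcp_rot: [-0.09, 3.14, -0.001]
wrist_force: [-0.2, 0.6, 0.7]
width: 1.004
grip_force: 0.0
```

```bash
python3 - <<'E'
from fit import *
im,d,K,T=shot("wrist"); P=cloud(d,K,T); cv2.imwrite("pics/w1.png",im)
s=bot.read_state(); print(s["time"],s["tool_pos"],s["tcp_rot"],s["q"])
for near in((.54,.065),(.535,.174)):
    try: tile(im,P,near)
    except Exception as e: print("fail",e)
E
```

```text
2.525 [0.52117257 0.06184487 0.24533999] [ 9.17993728e-02 -3.14013688e+00 -4.28310665e-04] [ 7.04742741e-02 -2.14490610e-02  1.92195511e+00  2.92926339e-04
  1.24118947e+00 -1.55886862e+00]
npx 5396 len 0.144 wid 0.047 upper mid [0.5393 0.0687 0.0928] x [0.864 0.045 0.501] n [-0.5   -0.031  0.865] slope 30.1 yaw 3.0 origin [0.5463 0.0691 0.0807]
npx 5104 len 0.145 wid 0.05 upper mid [0.5324 0.1783 0.0924] x [0.86  0.102 0.499] n [-0.499 -0.035  0.866] slope 30.0 yaw 6.8 origin [0.5394 0.1788 0.0803]
```

View pics/w1.png

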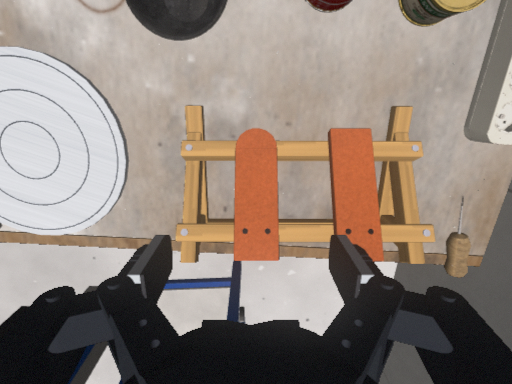

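Request:
carry_out:
  series: "-0.001 0.005 -0.03 0;0 0 -0.04 0;0 0 -0.03 0;0 0 0 0"

```text
time: 3.02
tool_pos: [0.5167, 0.0689, 0.1426]
tcp_rot: [0.099, -3.134, -0.0]
wrist_force: [0.1, -0.1, -0.1]
width: 0.998
grip_force: 0.0
```

```bash
python3 - <<'E'
from fit import *
im,d,K,T=shot("wrist"); P=cloud(d,K,T); cv2.imwrite("pics/w2.png",im)
s=bot.read_state(); print(s["time"],s["tool_pos"],s["tcp_rot"])
tile(im,P,(.54,.065))
# finger/pad columns: near depth points in tool frame
Rt=R.from_rotvec(s["tcp_rot"]).as_matrix(); Q=(P.reshape(-1,3)-s["tool_pos"])@Rt
m=(d.ravel()>0)&(Q[:,2]>-.03)&(Q[:,2]<.03)&(abs(Q[:,1])<.08); Q=Q[m]
print("finger tool-y inner L/R",Q[Q[:,1]<0][:,1].max(),Q[Q[:,1]>0][:,1].min(),"tip z",np.percentile(Q[:,2],99),"x",np.percentile(Q[:,0],[1,99]))
E
```

```text
3.075 [0.51842381 0.06889467 0.14460026] [ 9.85417393e-02 -3.13741824e+00 -2.35903489e-04]
npx 10411 len 0.126 wid 0.047 upper mid [0.5311 0.0682 0.088 ] x [0.864 0.049 0.502] n [-0.501 -0.029  0.865] slope 30.1 yaw 3.3 origin [0.5381 0.0686 0.0759]
finger tool-y inner L/R -0.00037374601243243485 0.000311223592897557 tip z 0.02977967318427366 x [-0.06757441  0.01441769]
```

Request:
carry_out:
  series: "0.001 -0.001 -0.03 0;0 0 -0.025 0;0 0 -0.015 0;0 0 0 0"

```text
time: 3.58
tool_pos: [0.5206, 0.0672, 0.0754]
tcp_rot: [0.097, -3.14, -0.0]
wrist_force: [0.3, -0.1, -0.6]
width: 1.009
grip_force: 0.0
```

Request:
carry_out:
  series: "0 0 0 0;0 0 0 0;0 0 0 0;0 0 0 0;0 0 0 0"
  jaw: -1
  grip_force: 20

```text
time: 4.2
tool_pos: [0.5217, 0.067, 0.0766]
tcp_rot: [-0.096, 3.138, 0.0]
wrist_force: [-0.8, -0.5, 7.6]
width: 0.556
grip_force: 21.3
```

```bash
python3 - <<'E'
from fit import *
s=bot.read_state(); print(s)
im,d,K,T=shot("scene"); np.savez("s2.npz",im=im,d=d,K=K,T=T); cv2.imwrite("pics/s2.png",cv2.resize(im[100:290,150:350],(800,760))[:600])
tile(im,cloud(d,K,T),(.55,.065))
im,d,K,T=shot("wrist"); tile(im,cloud(d,K,T),(.55,.065))
E
```

```text
{'time': 4.2, 'q': array([ 8.03505237e-02,  1.52465229e-01,  2.07674637e+00,  7.41114405e-05,
        9.10389017e-01, -1.55190620e+00]), 'joint_vel': array([-0.00032427,  0.0001278 , -0.00086192,  0.00040074,  0.0001319 ,
       -0.00061698]), 'joint_torque': array([-7.38528999e-02, -3.60305929e+01, -2.85774869e+01, -3.00507399e-02,
       -4.28954121e-01, -1.09919711e-02]), 'tool_pos': array([0.52171611, 0.0670108 , 0.07661646]), 'tcp_rot': array([-9.63942862e-02,  3.13812583e+00,  2.46941598e-04]), 'wrist_force': array([-0.84725695, -0.53680587,  7.59507041]), 'torque': array([-0.02123058,  0.23531163, -0.05337261]), 'grip_force': 21.31293386220932, 'width': 0.5564626115097496}
npx 326 len 0.072 wid 0.057 upper mid [0.5803 0.0594 0.1144] x [0.643 0.626 0.442] n [-0.502 -0.091  0.86 ] slope 26.2 yaw 44.2 origin [0.5874 0.0607 0.1024]
npx 13787 len 0.083 wid 0.047 upper mid [0.5118 0.0674 0.0769] x [0.863 0.044 0.504] n [-0.503 -0.029  0.864] slope 30.2 yaw 2.9 origin [0.5189 0.0678 0.0648]
```

View pics/s2.png

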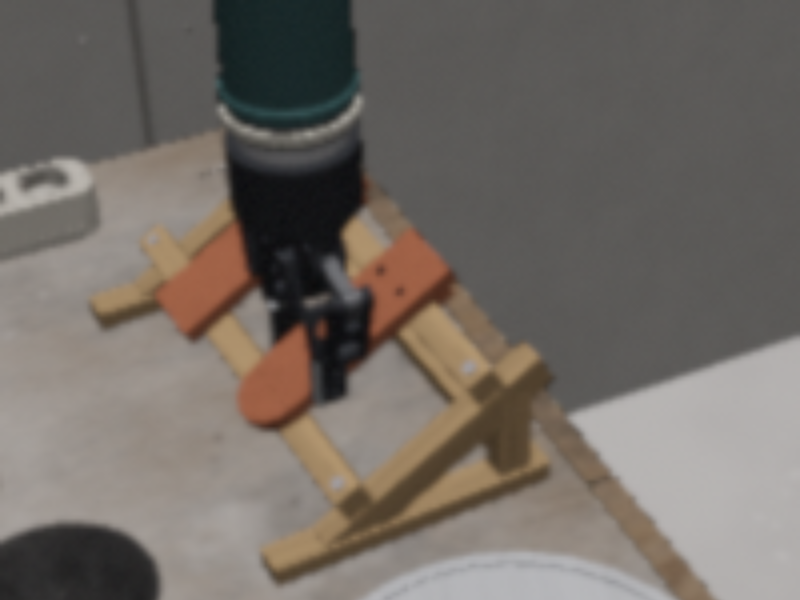

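Request:
carry_out:
  series: "-0.0015 0 0 0;-0.0005 0 0.0018 0;-0.0004 0 0.0018 0;-0.0003 0 0.0018 0;-0.0003 0 0.0019 0;0 0 0 0"

```text
time: 5.05
tool_pos: [0.518, 0.0669, 0.0828]
tcp_rot: [-0.097, 3.139, -0.0]
wrist_force: [3.6, 0.5, 0.5]
width: 0.558
grip_force: 21.3
```

```bash
cat > chk.py <<'E'
from fit import *
s=bot.read_state(); print(s["time"].__round__(2),s["tool_pos"].round(4),"F",s["wrist_force"].round(1),"M",s["torque"].round(2),s["grip_force"].round(1),s["width"].round(3))
for c in ("wrist","scene"):
    im,d,K,T=shot(c); P=cloud(d,K,T)
    b,g,r=[im[...,i].astype(int) for i in range(3)]
    m=(r>1.55*g)&(r-b>30)&(abs(P[...,1]-s["tool_pos"][1])<.03)&(P[...,2]>.03)&(abs(P[...,0]-s["tool_pos"][0])<.13)
    Q=P[m]; cc=np.median(Q,0)
    for _ in range(4):
        cc=Q.mean(0); n=np.linalg.svd(Q-cc,full_matrices=False)[2][2]; n*=np.sign(n[2]); e=(Q-cc)@n; Q=Q[abs(e)<max(.0015,2*e.std())]
    hd=np.percentile(Q[:,0],99.5); tl=np.percentile(Q[:,0],.5)
    print(c,len(Q),"slope",np.degrees(np.arctan2(-n[0],n[2])).round(1),"roll",np.degrees(n[1]).round(1),"max x,z",hd.round(4),np.median(Q[Q[:,0]>hd-.003][:,2]).round(4),"min x,z",tl.round(4),np.median(Q[Q[:,0]<tl+.003][:,2]).round(4),"grip-x plane z",(cc[2]-(n[0]*(s["tool_pos"][0]-cc[0])+n[1]*(s["tool_pos"][1]-cc[1]))/n[2]).round(4))
    cv2.imwrite(f"pics/last_{c}.png",im)
E
python3 chk.py
```

```text
Traceback (most recent call last):
  File "chk.py", line 2, in <module>
    s=bot.read_state(); print(s["time"].__round__(2),s["tool_pos"].round(4),"F",s["wrist_force"].round(1),"M",s["torque"].round(2),s["grip_force"].round(1),s["width"].round(3))
                                                                                                                                   ^^^^^^^^^^^^^^^^^^^^^
AttributeError: 'float' object has no attribute 'round'
```

```bash
sed -i 's/s\["grip_force"\].round(1),s\["width"\].round(3)/round(s["grip_force"],1),round(s["width"],3)/' chk.py; python3 chk.py
```

```text
5.05 [0.518  0.0669 0.0828] F [3.6 0.5 0.5] M [-0.08 -0.67  0.  ] 21.3 0.558
wrist 13405 slope 30.1 roll -1.6 max x,z 0.5444 0.103 min x,z 0.4724 0.0629 grip-x plane z 0.0888
scene 537 slope 29.9 roll -2.8 max x,z 0.5992 0.1342 min x,z 0.4751 0.0638 grip-x plane z 0.0877
```

Request:
carry_out:
  series: "0.0008 0 -0.0035 0;0.0007 0 -0.0035 0;0 0 0 0;0 0 0 0"
  jaw: 0.1

```text
time: 5.65
tool_pos: [0.5197, 0.0669, 0.0774]
tcp_rot: [-0.097, 3.14, -0.0]
wrist_force: [-2.1, -1.8, 13.8]
width: 0.557
grip_force: 22.9
```

```bash
python3 chk.py
```

```text
5.65 [0.5197 0.0669 0.0774] F [-2.1 -1.8 13.8] M [-0.25  0.3  -0.17] 22.9 0.557
wrist 13281 slope 32.9 roll -1.9 max x,z 0.545 0.0987 min x,z 0.4755 0.0554 grip-x plane z 0.0835
scene 531 slope 32.8 roll -3.8 max x,z 0.5996 0.1317 min x,z 0.4787 0.056 grip-x plane z 0.0825
```

Request:
carry_out:
  series: "0 0 0 0;0 0 0 0"
  jaw: 0.118

```text
time: 6.0
tool_pos: [0.5197, 0.0669, 0.0774]
tcp_rot: [-0.096, 3.14, -0.0]
wrist_force: [-0.9, -0.7, 13.9]
width: 0.559
grip_force: 11.9
```

Request:
carry_out:
  series: "0 0 0 0;0 0 0 0"
  jaw: 0.16

```text
time: 6.25
tool_pos: [0.5173, 0.0669, 0.0742]
tcp_rot: [0.097, -3.136, 0.0]
wrist_force: [0.7, 0.3, -0.1]
width: 0.581
grip_force: 0.0
```

```bash
python3 chk.py
```

```text
6.25 [0.5173 0.0669 0.0742] F [ 0.7  0.3 -0.1] M [ 0.07 -0.08 -0.03] 0.0 0.581
wrist 12860 slope 32.9 roll -1.8 max x,z 0.5416 0.0965 min x,z 0.4755 0.0557 grip-x plane z 0.082
scene 548 slope 32.8 roll -3.2 max x,z 0.6001 0.1325 min x,z 0.4784 0.0568 grip-x plane z 0.0808
```

Request:
carry_out:
  series: "0 0 0 0;0 0 0 0;0.001 0 0.0006 0;0.001 0 0.0006 0;0.001 0 0.0006 0"
  jaw: 0.119

```text
time: 6.98
tool_pos: [0.5224, 0.0669, 0.0775]
tcp_rot: [-0.097, 3.14, 0.0]
wrist_force: [0.2, -0.2, -1.5]
width: 0.563
grip_force: 5.9
```

Request:
carry_out:
  series: "0 0 0 0;0 0 0 0;0 0 0 0"
  jaw: 0.16

```text
time: 7.35
tool_pos: [0.5224, 0.0669, 0.0775]
tcp_rot: [-0.097, 3.14, -0.0]
wrist_force: [0.1, -0.2, 0.5]
width: 0.581
grip_force: 0.0
```

```bash
python3 chk.py
```

```text
7.35 [0.5224 0.0669 0.0775] F [ 0.1 -0.2  0.5] M [-0.05 -0.03  0.01] 0.0 0.581
wrist 12994 slope 30.2 roll -1.6 max x,z 0.549 0.0975 min x,z 0.4786 0.058 grip-x plane z 0.083
scene 550 slope 30.0 roll -2.7 max x,z 0.6059 0.1285 min x,z 0.4819 0.0588 grip-x plane z 0.0819
```

Request:
carry_out:
  series: "0 0 0 0;0 0 0 0;-0.001 0 -0.0005 0;-0.001 0 -0.0005 0;-0.001 0 -0.0005 0;-0.0006 0 0.0018 0;-0.0005 0 0.0018 0;-0.0004 0 0.0018 0;-0.0004 0 0.0019 0"
  jaw: 0.12

```text
time: 8.57
tool_pos: [0.5176, 0.0669, 0.0834]
tcp_rot: [-0.097, 3.14, -0.0]
wrist_force: [2.6, -0.2, -1.6]
width: 0.561
grip_force: 4.7
```

```bash
python3 chk.py
```

```text
8.57 [0.5176 0.0669 0.0834] F [ 2.6 -0.2 -1.6] M [-0.08 -0.33  0.01] 4.7 0.561
wrist 13078 slope 25.1 roll -1.2 max x,z 0.5467 0.1009 min x,z 0.4728 0.0677 grip-x plane z 0.0882
scene 548 slope 24.8 roll -2.6 max x,z 0.6058 0.127 min x,z 0.4756 0.0688 grip-x plane z 0.0874
```

Request:
carry_out:
  series: "-0.0003 0 0.0018 0;-0.0003 0 0.0018 0;-0.0003 0 0.0019 0;-0.0002 0 0.0019 0;-0.0002 0 0.0018 0;-0.0002 0 0.0018 0;-0.0001 0 0.0019 0;0 0 0.0019 0"

```text
time: 9.68
tool_pos: [0.5148, 0.0669, 0.0977]
tcp_rot: [0.097, -3.138, -0.0]
wrist_force: [-0.1, -1.0, -1.4]
width: 0.559
grip_force: 4.6
```

```bash
python3 chk.py
```

```text
9.68 [0.5148 0.0669 0.0977] F [-0.1 -1.  -1.4] M [-0.04  0.06  0.02] 4.6 0.559
wrist 13024 slope 17.3 roll -0.8 max x,z 0.548 0.1111 min x,z 0.4688 0.0873 grip-x plane z 0.1013
scene 577 slope 17.2 roll -2.4 max x,z 0.6093 0.1293 min x,z 0.4717 0.0871 grip-x plane z 0.1007
```

Request:
carry_out:
  series: "-0.0012 0 0.001 0;-0.0006 0 0.0018 0;-0.0004 0 0.0018 0;-0.0002 0 0.0018 0;-0.0001 0 0.0018 0;0 0 0.0018 0"

```text
time: 10.52
tool_pos: [0.5133, 0.0669, 0.1081]
tcp_rot: [-0.097, 3.14, -0.0]
wrist_force: [0.4, -0.2, -1.4]
width: 0.558
grip_force: 4.6
```

```bash
python3 chk.py
```

```text
10.53 [0.5133 0.0669 0.1081] F [ 0.4 -0.2 -1.4] M [-0.    0.06 -0.  ] 4.6 0.558
wrist 13009 slope 17.4 roll -0.7 max x,z 0.5465 0.1216 min x,z 0.4674 0.0977 grip-x plane z 0.1118
scene 579 slope 17.2 roll -2.6 max x,z 0.6071 0.1401 min x,z 0.4705 0.0977 grip-x plane z 0.1112
```

Request:
carry_out:
  series: "0.0008 0 -0.002 0;0.0004 0 -0.003 0;0 0 -0.003 0;0 0 0 0"

```text
time: 11.12
tool_pos: [0.514, 0.0669, 0.0994]
tcp_rot: [0.097, -3.139, 0.0]
wrist_force: [-0.3, 0.2, -2.1]
width: 0.563
grip_force: 4.6
```

Request:
carry_out:
  series: "0 0 0 0;0 0 0 0"
  jaw: 0.124

```text
time: 11.38
tool_pos: [0.5148, 0.067, 0.1003]
tcp_rot: [-0.097, 3.139, 0.0]
wrist_force: [0.5, 0.5, 0.1]
width: 0.563
grip_force: 0.0
```

```bash
python3 chk.py
```

```text
11.38 [0.5148 0.067  0.1003] F [0.5 0.5 0.1] M [-0.05  0.01 -0.02] 0.0 0.563
wrist 11235 slope 30.1 roll -1.7 max x,z 0.5586 0.1029 min x,z 0.4773 0.0573 grip-x plane z 0.0786
scene 616 slope 30.0 roll -2.9 max x,z 0.6042 0.1283 min x,z 0.4802 0.058 grip-x plane z 0.0776
```

Request:
carry_out:
  series: "0 0 0 0;-0.001 0 -0.0075 0;0 0 -0.01 0;0 0 -0.01 0;0 0 0 0"
  jaw: 0.2

```text
time: 12.1
tool_pos: [0.5122, 0.0668, 0.0709]
tcp_rot: [0.097, -3.137, 0.0]
wrist_force: [-0.3, 1.0, -0.8]
width: 0.596
grip_force: 0.0
```

Request:
carry_out:
  series: "0 0 0 0;0 0 0 0;0 0 0 0;-0.001 0 0 0;-0.001 0 0.0005 0;-0.001 0 0.0015 0;-0.0008 0 0.002 0;-0.0008 0 0.002 0;-0.0008 0 0.002 0"
  jaw: 0.12

```text
time: 13.22
tool_pos: [0.508, 0.0669, 0.0807]
tcp_rot: [-0.097, 3.14, 0.0]
wrist_force: [-0.2, -0.4, -1.8]
width: 0.558
grip_force: 4.5
```

```bash
python3 chk.py
```

```text
13.22 [0.508  0.0669 0.0807] F [-0.2 -0.4 -1.8] M [ 0.    0.04 -0.  ] 4.5 0.558
wrist 11770 slope 30.3 roll -1.6 max x,z 0.5345 0.1009 min x,z 0.4722 0.0663 grip-x plane z 0.0865
scene 555 slope 30.0 roll -3.4 max x,z 0.5996 0.1376 min x,z 0.4752 0.067 grip-x plane z 0.0858
```

Request:
carry_out:
  series: "0.0015 0 -0.003 0;0.0016 0 -0.0032 0;0.0015 0 -0.003 0;-0.001 0 -0.0005 0;-0.001 0 -0.0005 0;-0.001 0 -0.0004 0;-0.0008 0 0.0019 0;-0.0008 0 0.0019 0;-0.0008 0 0.0019 0;-0.0008 0 0.0019 0"

```text
time: 14.58
tool_pos: [0.5078, 0.0669, 0.0784]
tcp_rot: [-0.097, 3.137, 0.0]
wrist_force: [4.6, -0.0, 0.1]
width: 0.559
grip_force: 5.0
```

```bash
python3 chk.py
```

```text
14.57 [0.5078 0.0669 0.0784] F [ 4.6 -0.   0.1] M [ 0.03 -0.83 -0.06] 5.0 0.559
wrist 11475 slope 25.2 roll -1.2 max x,z 0.5369 0.0963 min x,z 0.4724 0.0674 grip-x plane z 0.0836
scene 579 slope 24.9 roll -3.0 max x,z 0.6054 0.1269 min x,z 0.4761 0.0683 grip-x plane z 0.0827
```

Request:
carry_out:
  series: "-0.0006 0 0.002 0;-0.0005 0 0.002 0;-0.0005 0 0.002 0;-0.0005 0 0.002 0"

```text
time: 15.18
tool_pos: [0.5051, 0.0669, 0.0859]
tcp_rot: [-0.097, 3.138, -0.0]
wrist_force: [5.7, -0.2, -0.7]
width: 0.56
grip_force: 5.1
```

```bash
python3 chk.py
```

```text
15.18 [0.5051 0.0669 0.0859] F [ 5.7 -0.2 -0.7] M [-0.03 -0.72 -0.07] 5.1 0.56
wrist 11162 slope 20.8 roll -0.9 max x,z 0.5366 0.1012 min x,z 0.4704 0.0773 grip-x plane z 0.09
scene 660 slope 19.6 roll -5.0 max x,z 0.6083 0.1269 min x,z 0.4739 0.0785 grip-x plane z 0.0898
```

Request:
carry_out:
  series: "-0.0004 0 0.002 0;-0.0003 0 0.002 0;-0.0003 0 0.002 0;-0.0003 0 0.002 0;-0.0002 0 0.002 0"

```text
time: 15.9
tool_pos: [0.5027, 0.0669, 0.0955]
tcp_rot: [0.097, -3.14, 0.0]
wrist_force: [5.2, -0.1, -0.9]
width: 0.557
grip_force: 5.5
```

```bash
python3 chk.py
```

```text
15.9 [0.5027 0.0669 0.0955] F [ 5.2 -0.1 -0.9] M [-0.09 -0.7  -0.06] 5.5 0.557
wrist 10758 slope 15.4 roll -0.5 max x,z 0.5376 0.1076 min x,z 0.469 0.0896 grip-x plane z 0.0986
scene 680 slope 14.1 roll -4.1 max x,z 0.6119 0.1258 min x,z 0.4726 0.0902 grip-x plane z 0.0984
```

Request:
carry_out:
  series: "0 0 0.0021 0;0 0 0.0021 0;0 0 0.0021 0;0.0001 0 0.0021 0;0.0001 0 0.0021 0;0.0002 0 0.0021 0"

```text
time: 16.75
tool_pos: [0.5024, 0.0669, 0.1078]
tcp_rot: [0.097, -3.138, 0.0]
wrist_force: [0.4, -0.7, -2.4]
width: 0.564
grip_force: 4.7
```

```bash
python3 chk.py
```

```text
16.75 [0.5024 0.0669 0.1078] F [ 0.4 -0.7 -2.4] M [-0.01 -0.04 -0.03] 4.7 0.564
wrist 10511 slope 8.9 roll -0.2 max x,z 0.5411 0.1158 min x,z 0.4691 0.1049 grip-x plane z 0.1101
scene 602 slope 8.2 roll -2.7 max x,z 0.6142 0.1253 min x,z 0.4713 0.1058 grip-x plane z 0.1098
```

Request:
carry_out:
  series: "-0.001 0 -0.0001 0;-0.0008 0 0.001 0;-0.0002 0 0.002 0;-0.0001 0 0.002 0;-0.0001 0 0.002 0;0 0 0.002 0"

```text
time: 17.6
tool_pos: [0.5012, 0.0669, 0.1173]
tcp_rot: [-0.097, 3.14, 0.0]
wrist_force: [4.1, 1.0, -1.1]
width: 0.559
grip_force: 4.1
```

```bash
python3 chk.py
```

```text
17.6 [0.5012 0.0669 0.1173] F [ 4.1  1.  -1.1] M [-0.02 -0.49 -0.05] 4.1 0.559
wrist 10090 slope 4.1 roll -0.2 max x,z 0.5438 0.1217 min x,z 0.4692 0.1165 grip-x plane z 0.1189
scene 616 slope 3.8 roll -2.6 max x,z 0.6156 0.1258 min x,z 0.4712 0.1152 grip-x plane z 0.1184
```

Request:
carry_out:
  series: "0.0002 0 0.002 0;0.0002 0 0.002 0;0.0003 0 0.002 0;0 0 0 0"

```text
time: 18.2
tool_pos: [0.5011, 0.0669, 0.1228]
tcp_rot: [0.097, -3.139, 0.0]
wrist_force: [-0.4, 0.2, -1.8]
width: 0.557
grip_force: 4.1
```

Request:
carry_out:
  series: "0 0 0 0;0 0 0 0;0 0 0 0;0 0 0 0"
  jaw: -1
  grip_force: 50

```text
time: 18.7
tool_pos: [0.5016, 0.0669, 0.1228]
tcp_rot: [0.097, -3.14, 0.0]
wrist_force: [0.3, -0.4, -1.3]
width: 0.545
grip_force: 54.1
```

```bash
python3 chk.py
```

```text
18.7 [0.5016 0.0669 0.1228] F [ 0.3 -0.4 -1.3] M [-0.03  0.06 -0.03] 54.1 0.545
wrist 9956 slope 1.9 roll -0.1 max x,z 0.5461 0.1252 min x,z 0.4699 0.1228 grip-x plane z 0.124
scene 605 slope 1.4 roll -1.8 max x,z 0.616 0.1263 min x,z 0.4715 0.1222 grip-x plane z 0.1236
```

Request:
carry_out:
  series: "0.001 0 0.003 0;0.001 0 0.006 0;0.001 0 0.01 0;0 0 0.015 0;0 0 0.02 0;0 0 0.01 0;0 -0.015 0 0;-0.004 -0.03 0 0;-0.004 -0.035 0 0;-0.004 -0.04 0 0;-0.004 -0.04 0 0;-0.004 -0.04 0 0;-0.004 -0.035 0 0;-0.0036 -0.03 0 0;0 -0.0135 0 0;0 0 -0.015 0;0 0 0 0"

```text
time: 20.92
tool_pos: [0.4756, -0.2101, 0.1695]
tcp_rot: [0.097, -3.136, -0.004]
wrist_force: [-0.6, -0.1, -1.9]
width: 0.543
grip_force: 54.2
```

```bash
python3 chk.py
```

```text
20.93 [ 0.4756 -0.2101  0.1695] F [-0.6 -0.1 -1.9] M [-0.05  0.09  0.05] 54.2 0.543
wrist 9913 slope 1.7 roll -0.3 max x,z 0.52 0.1717 min x,z 0.444 0.1696 grip-x plane z 0.1706
scene 870 slope 1.5 roll -0.9 max x,z 0.5899 0.1743 min x,z 0.4463 0.1699 grip-x plane z 0.1711
```

View pics/last_scene.png

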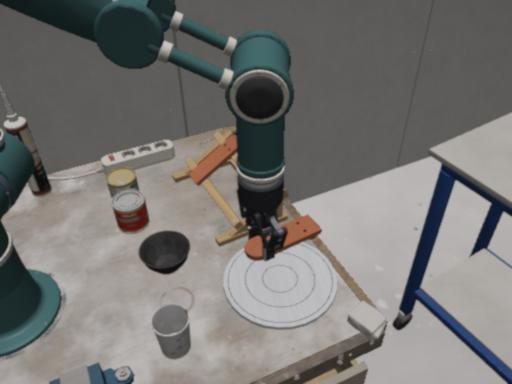

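Request:
carry_out:
  series: "0.0015 0 -0.02 0;0 0 -0.03 0;0 0 -0.025 0;0 0 -0.009 0;0 0 -0.003 0;0 0 -0.002 0;0 0 0 0"

```text
time: 21.9
tool_pos: [0.4794, -0.2119, 0.0839]
tcp_rot: [-0.097, 3.139, -0.001]
wrist_force: [-0.3, 0.8, -0.9]
width: 0.55
grip_force: 54.2
```

Request:
carry_out:
  series: "0 0 -0.001 0;0 0 -0.001 0;0 0 -0.001 0;0 0 0 0"

```text
time: 22.4
tool_pos: [0.4785, -0.2115, 0.0798]
tcp_rot: [0.097, -3.14, -0.0]
wrist_force: [-0.5, 0.3, -1.6]
width: 0.542
grip_force: 54.2
```

```bash
python3 chk.py
```

```text
22.4 [ 0.4785 -0.2115  0.0798] F [-0.5  0.3 -1.6] M [ 0.02  0.09 -0.05] 54.2 0.542
wrist 9926 slope 1.9 roll -0.1 max x,z 0.5229 0.0822 min x,z 0.4468 0.0798 grip-x plane z 0.081
scene 800 slope 1.6 roll -0.3 max x,z 0.5926 0.0839 min x,z 0.4491 0.0804 grip-x plane z 0.0808
```

Request:
carry_out:
  series: "0 0 -0.001 0;0 0 -0.001 0;0 0 -0.0008 0;0 0 0 0"

```text
time: 23.0
tool_pos: [0.4786, -0.2115, 0.0771]
tcp_rot: [0.097, -3.14, -0.0]
wrist_force: [0.0, -0.3, -0.9]
width: 0.548
grip_force: 54.2
```

Request:
carry_out:
  series: "0 0 -0.0008 0;0 0 -0.0007 0;0 0 0 0"

```text
time: 23.38
tool_pos: [0.4787, -0.2116, 0.0758]
tcp_rot: [-0.097, 3.14, -0.0]
wrist_force: [0.1, -0.6, 0.5]
width: 0.546
grip_force: 54.3
```

Request:
carry_out:
  series: "0 0 0 0;0 0 0 0;-0.0002 0 -0.0012 0;-0.0002 0 -0.0012 0;-0.0002 0 -0.0012 0;-0.0002 0 -0.0012 0;-0.0003 0 -0.0012 0;0 0 0 0"
  jaw: 0.118
  grip_force: 20

```text
time: 24.38
tool_pos: [0.4776, -0.2116, 0.0696]
tcp_rot: [-0.097, 3.14, -0.0]
wrist_force: [-0.4, -0.4, -0.4]
width: 0.558
grip_force: 9.1
```

```bash
python3 chk.py
```

```text
24.38 [ 0.4776 -0.2116  0.0696] F [-0.4 -0.4 -0.4] M [-0.03 -0.05 -0.03] 9.1 0.558
wrist 10065 slope 5.5 roll -0.4 max x,z 0.5194 0.0748 min x,z 0.446 0.0681 grip-x plane z 0.0712
scene 802 slope 5.3 roll -0.2 max x,z 0.5903 0.0809 min x,z 0.448 0.0681 grip-x plane z 0.071
```

Request:
carry_out:
  series: "-0.0002 0 -0.001 0;-0.0001 0 -0.001 0;0 0 -0.0006 0;0 0 0 0"

```text
time: 24.98
tool_pos: [0.4772, -0.2116, 0.067]
tcp_rot: [0.097, -3.14, 0.0]
wrist_force: [0.4, -1.4, 0.2]
width: 0.557
grip_force: 9.1
```

Request:
carry_out:
  series: "0 0 -0.0005 0;0 0 -0.0004 0;0 0 0 0"

```text
time: 25.35
tool_pos: [0.4772, -0.2116, 0.0661]
tcp_rot: [0.097, -3.14, -0.0]
wrist_force: [-1.3, -0.8, 0.6]
width: 0.559
grip_force: 9.1
```

```bash
python3 chk.py
```

```text
25.35 [ 0.4772 -0.2116  0.0661] F [-1.3 -0.8  0.6] M [-0.06  0.09 -0.08] 9.1 0.559
wrist 10137 slope 7.5 roll -0.5 max x,z 0.5177 0.0727 min x,z 0.4455 0.0636 grip-x plane z 0.0678
scene 843 slope 7.2 roll -1.1 max x,z 0.5898 0.0814 min x,z 0.4479 0.0638 grip-x plane z 0.0673
```

Request:
carry_out:
  series: "0 0 0 0;0 0 0 0"
  jaw: 0.14

```text
time: 25.7
tool_pos: [0.4773, -0.2115, 0.0662]
tcp_rot: [-0.097, 3.14, 0.0]
wrist_force: [0.4, -0.1, 0.1]
width: 0.573
grip_force: 0.0
```

Request:
carry_out:
  series: "0 0 0.001 0;0 0 0.003 0;0 0 0.005 0;0 0 0.02 0;0 0 0.04 0;0 0 0.05 0;0 0 0.03 0;-0.03 0 0.01 0;-0.04 0 0 0;0 0 0 0"
  jaw: 0.6

```text
time: 26.95
tool_pos: [0.4054, -0.2113, 0.2255]
tcp_rot: [0.095, -3.14, 0.0]
wrist_force: [0.1, -1.3, 0.3]
width: 0.802
grip_force: 0.0
```

```bash
python3 - <<'E'
from fit import *
s=bot.read_state(); print(s["time"],s["tool_pos"])
im,d,K,T=shot("top"); P=cloud(d,K,T); tile(im,P,(.52,-.21)); tile(im,P,(.535,.174)); cv2.imwrite("pics/end.png",im)
E
```

```text
26.95 [ 0.40540878 -0.21131786  0.22550538]Traceback (most recent call last):
  File "<stdin>", line 3, in <module>
  File "fit.py", line 11, in tile
    Q=best[1]
      ~~~~^^^
TypeError: 'NoneType' object is not subscriptable
```

Arm hides it from above; use the scene camera.

```bash
python3 - <<'E'
from fit import *
im,d,K,T=shot("scene"); P=cloud(d,K,T); cv2.imwrite("pics/end.png",im)
for n in((.52,-.21),(.535,.174)):
    try: tile(im,P,n)
    except Exception as e: print(e)
E
```

```text
npx 1271 len 0.142 wid 0.045 upper mid [ 0.5188 -0.2138  0.0727] x [0.99  0.064 0.126] n [-0.125 -0.021  0.992] slope 7.2 yaw 3.7 origin [ 0.5205 -0.2135  0.0588]
'NoneType' object is not subscriptable
```

View pics/end.png

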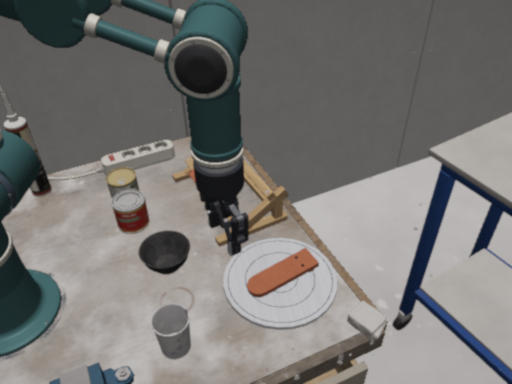

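```bash
python3 -c "
from workcell import bot
print(bot.finish_job())"
```

```text
the job is handed in; nothing more can be done
None
```

The round-ended tile lies nib-side down on the wheel, about 5 mm off its centre, but while I was tipping it, it slipped from a light grip once, swung back to its hanging slope and had to be gripped again; it was then tipped to about 2° off level with the nib still hooked, lifted clear and set down gently. The job was handed in after about 27 s of the 42 s, and I never touched the square tile, though the arm hid it in the last picture.

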